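Check a guard-gate spring latch and book the verdict

TASK

Check the spring latch of the guard gate, bolted down on its check plate: press its thumb pad slowly straight down until it clicks and stays down, but with no more than 12 N. After that, if it has clicked, set the steel bush over the round post; if it has not clicked at 12 N, let it come back up and set the bush over the square post. Leave the latch as tested and do not disturb the spray can, wrench and vee block.

Things in the scene. Friction and masses are not known exactly. Their poses are not given: they have to be found in the camera images.
- latch: Spring latch: grey painted housing 60 (x) x 56 (y) x 56 mm on a dark steel plate 110 x 100 x 10 mm that is fixed to the bench; a steel keeper plate stands beside it at its -y side. Origin: centre of the plate's underside, z up. The housing top is 66 mm up, with a neck bush (diameter 26 mm) up to 76 mm
- pad_top (a point): Centre of the top face of the latch's thumb pad, the place to press: a black disc, diameter 38 mm, 12 mm thick, on a steel stem above the centre of the housing; pressed straight down; 115 mm above the bench when not pressed. It goes down with the pad
- pad_stem (a joint): How far the thumb pad is pressed down (m): 0 up, 0.024 fully down (hard stop). The resistance rises to its peak (the release force) at about 0.009, then falls away; past about 0.020 the pad snaps down to 0.024 and stays there by itself. Let go before that, it springs back to 0. The release force differs from latch to latch, from about 6 to 22 N, and cannot be seen. On the way to the peak the resistance grows by at most 5 N per mm
- bush: Loose steel bush (thick ring) standing on the bench, bore upright: outer diameter 52 mm, bore 32 mm, 30 mm high, 0.2 to 0.4 kg. Origin: centre of its underside, z along the bore
- post_round: Round post: steel, diameter 18 mm, tapered to 10 mm at the tip, on the centre of a fixed plate 80 x 80 x 8 mm; the tip is 50 mm above the bench. Origin: centre of the plate's underside. For a latch that clicked
- post_square: Square post: steel, 16 x 16 mm, flat top 50 mm above the bench, on the centre of a fixed plate 80 x 80 x 8 mm. Origin: centre of the plate's underside. For a latch that did not click at 12 N
- spray_can: Bystander: upright can, diameter 56 mm, 170 mm high; origin under its centre
- wrench: Bystander: wrench lying on the bench; origin under its centre, x along its length
- vee_block: Bystander: dark steel vee block 60 x 50 x 47 mm; origin under its centre
Things that resemble listed ones, but are neither listed nor needed, are in the scene too. Leave any turquoise look-alike of the post_round alone. Of the things that look like the bush, the larger one is meant.

How it is judged:
By the outcome, as a careful person would: the job done as asked, in the order asked, and still so for the second after the job is handed in, with the robot touching nothing.
It also fails if it takes over 64 s, if anything falls off the work surface, if the arm or the gripper's body presses on something with over 40 N, if the wrist force passes 120 N, or if a joint passes its speed limit or range.

ROBOT

A 7-joint arm with a two-finger parallel gripper is mounted at the origin on the work surface. World frame = base frame: x ahead of the robot, y to its left, z up, the work surface at z = 0. Lengths are in m, angles in rad, forces in N, time in s.
With the tool pointing down it reaches from about 0.35 to 0.9 m from the base axis. Payload 8.1 kg.
Tool frame: the origin (TCP) lies on the front face of the gripper's body, between the roots of the fingers; the fingertips stand 73 mm ahead of it and the grasp point (between the pads) lies robot.grip_depth ahead of it (robot.grip_depth is the distance from the TCP to the grasp point, in m); z points along the fingers, y is the direction in which the jaws open and shut (so a half turn about z gives the same grasp; the last joint's range is limited). The gripper opens to 85 mm and grips with 20 to 120 N. Pads are 22 mm wide; open, the fingers measure 114 mm over their backs; the gripper's body (76 mm by 85 mm) begins 54 mm behind the grasp point. The pads swing forward as they close: fully open they stand 13 mm farther back than shut.
Start: joints at [1.009, 0.434, 0.025, 1.573, -0.012, 1.134, -0.075], TCP at [0.277, -0.56, 0.304] pointing down, gripper open.
Joint ranges: [-2.62, 2.62], [-0.44, 2.09], [-1.27, 1.32], [0.08, 2.57], [-1.32, 4.46], [0.12, 2], [-2.74, 2.74]. Speed limits (rad/s): [2.22, 2.22, 3.01, 3.01, 3.14, 3.14, 3.14].

INTERFACE

Orientations are given as a unit quaternion [x, y, z, w].
In Python, from station import robot, camera, order, find_in, tip_of gives the robot as it stands.
- The arm moves only by the shell command python3 -m jog 'ROWS'. ROWS is JSON, a list of rows, each a list of 7 numbers: the turn, a rotation vector about the world's x, y, z in rad, then the shift along the world's x, y, z in mm, then the closure, from -1 (fully open) to 1 (shut). A call has exactly 10 rows; each row is the pose to reach, as a shift and turn from the pose commanded when the call began; what a row does not reach only later rows make up. A row lasts 1/8 s, in which the tool goes at most 62.5 mm and 10.7 degrees, less where a joint would pass 70% of its speed; a pose out of reach is approached as far as the arm can. A call with a gripper value outside its range is refused whole. The fingers move at their own pace and stop on an object; the grip force is fixed at half the most. Time passes only in rows, so rows that repeat a pose let the fingers close, or fill a call up. It gives the time, the measured TCP pose, the force and the opening at its end, in the units of the state.
- robot.get_state(): the state, without advancing time (a new reading comes with each control period).
- camera(name): name is "scene" or "side" or "wrist"; returns a dict with "img" (400x640x3 uint8, red, green, blue), "mtx" (3x3 intrinsics, pixels), "dist" ([k1, k2, p1, p2, k3] as OpenCV has them; the pictures are not rectified), "world_from_camera" (4x4, takes a point from camera to world coordinates). Camera axes: x right, y down, z forward; pixel columns grow to the right and rows downward; lengths in m; the calibration is good to about 2 mm. A picture is of the moment at which its call begins. There is no depth.
- order.finish_job(): hands the job in, once; it reports no verdict.
Trained networks look in a picture, given as the dict that the camera call returned (one of the last four; its "shot" number tells which), for a name from the list of things; names that differ only in an ending like _2 or _b are one class to them, and where a whole thing is asked for, a point or a joint stands for the part that bears it (a point fixed in the world has none). Each returns a list of dicts, best first, with "conf" (0 to 1); they miss things now and then, are a little off and sometimes report something else, mostly with a low value. They report only what shows in the picture. A call takes as long as a camera call. They do not tell look-alikes from the thing itself.
- find_in(label, picture): "rect" ([centre column, centre row, width, height] in pixels, round what is visible of it).
- tip_of(label, picture): "uv" ([column, row] in pixels: a listed point, or the origin of a listed thing).
The state is a dict: "t": time; "q": joint angles; "dq": joint speeds; "effort": joint torques, N m; "tcp_pos": TCP position; "eef_rot": TCP orientation; "contact_force": force on the tool from outside, world axes, zero at the start; "ft_torque": the same for the moment, N m; "grip_width": finger opening in m.
Only numpy, scipy, OpenCV 4.12 (cv2) and the standard library are available. Lean on these libraries where they do the work, as an engineer would, in place of code of your own. Each camera call takes 0.05 s, during which the arm holds its last target.

## Working session

There is one attempt and no reset: what is moved stays moved. The work goes in short steps, Python scripts to look and compute and a shell command to move; the robot and the scene stay as the last step left them, time stands still between calls to the robot, and variables do not carry over. Pictures are saved under pics/ and viewed, and the job is handed in when it is done.

```bash
ls; mkdir -p pics; cat > h.py <<'E'
import numpy as np, cv2, json
from station import robot, camera, order, find_in, tip_of
def ray(c,uv):
    p=cv2.undistortPoints(np.array([[uv]],float),np.array(c["mtx"]),np.array(c["dist"]))[0,0]
    T=np.array(c["world_from_camera"]); d=T[:3,:3]@np.array([p[0],p[1],1.]); return T[:3,3],d
def onz(c,uv,z=0):
    o,d=ray(c,uv); return o+d*(z-o[2])/d[2]
def proj(c,P):
    T=np.linalg.inv(np.array(c["world_from_camera"]))
    return cv2.projectPoints(np.array(P,float).reshape(-1,3),cv2.Rodrigues(T[:3,:3])[0],T[:3,3],np.array(c["mtx"]),np.array(c["dist"]))[0].reshape(-1,2)
def save(c,n): cv2.imwrite("pics/"+n,cv2.cvtColor(c["img"],cv2.COLOR_RGB2BGR))
def tri(cs,uvs):
    A=np.zeros((3,3));b=np.zeros(3)
    for c,u in zip(cs,uvs):
        o,d=ray(c,u);d=d/np.linalg.norm(d);M=np.eye(3)-np.outer(d,d);A+=M;b+=M@o
    return np.linalg.solve(A,b)
E
python3 - <<'E'
from h import *
s=robot.get_state();print(s["t"],s["tcp_pos"],s["eef_rot"],s["grip_width"],s["contact_force"],robot.grip_depth)
Z={"latch":0,"pad_top":.115,"bush":0,"post_round":0,"post_square":0,"spray_can":0,"wrench":0,"vee_block":0}
for n in ["scene","side"]:
    c=camera(n);save(c,n+"0.png")
    print(n,np.round(np.array(c["world_from_camera"])[:3,3],3))
    for l,z in Z.items():
        for r in tip_of(l,c)[:4]:
            if r["conf"]>.2: print(l,round(r["conf"],2),np.round(r["uv"]),np.round(onz(c,r["uv"],z),3))
E
```

```text
pics
0.0 [ 0.27658    -0.56003662  0.30312697] [ 9.73812452e-01  2.27351474e-01 -2.52316545e-04 -7.42484354e-04] 0.08576662893309746 [ 0.64170314  0.89867617 -0.42265682] 0.0539
scene [1.429 0.933 0.912]
latch 0.93 [392. 255.] [0.455 0.255 0.   ]
pad_top 0.5 [396. 228.] [0.476 0.273 0.115]
bush 0.67 [320. 214.] [ 0.461 -0.036  0.   ]
bush 0.54 [350. 223.] [0.424 0.062 0.   ]
post_round 0.89 [265. 187.] [ 0.483 -0.291  0.   ]
post_round 0.59 [234. 173.] [ 0.503 -0.443  0.   ]
post_square 0.91 [272. 230.] [ 0.63  -0.076  0.   ]
spray_can 0.94 [401. 312.] [0.619 0.417 0.   ]
wrench 0.55 [292. 159.] [ 0.274 -0.386  0.   ]
vee_block 0.91 [212. 211.] [ 0.706 -0.289  0.   ]
side [-0.039  0.576  0.68 ]
latch 0.6 [261. 283.] [0.469 0.255 0.   ]
pad_top 0.57 [259. 247.] [0.465 0.253 0.115]
bush 0.68 [348. 227.] [ 0.458 -0.036  0.   ]
bush 0.61 [330. 251.] [0.43  0.067 0.   ]
post_round 0.71 [397. 188.] [ 0.474 -0.285  0.   ]
post_round 0.33 [470. 204.] [ 0.267 -0.368  0.   ]
post_square 0.89 [319. 192.] [ 0.627 -0.094  0.   ]
spray_can 0.66 [166. 287.] [0.613 0.422 0.   ]
wrench 0.72 [470. 202.] [ 0.272 -0.377  0.   ]
vee_block 0.68 [345. 157.] [ 0.713 -0.308  0.   ]
```

View pics/scene0.png

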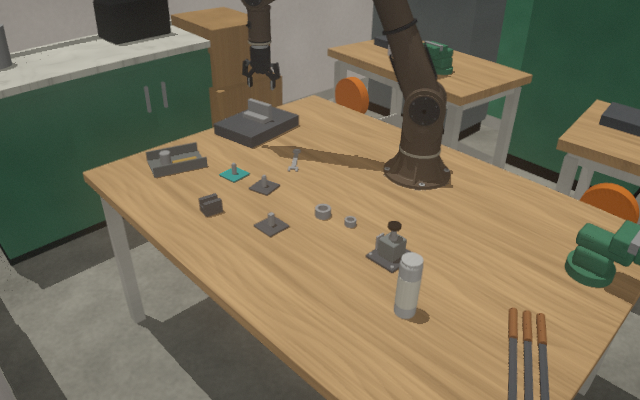

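View pics/side0.png

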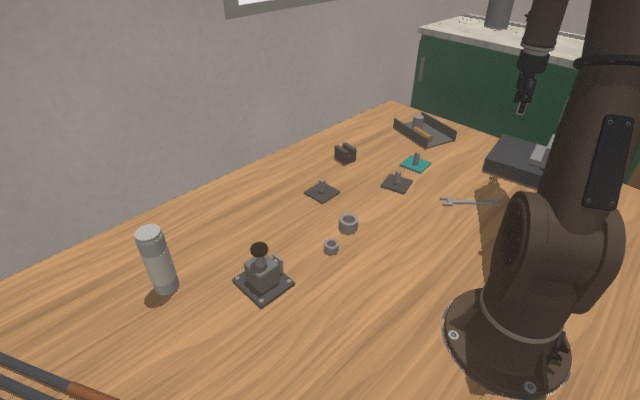

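```bash
python3 - <<'E'
import cv2,numpy as np
a=cv2.imread("pics/scene0.png");b=cv2.imread("pics/side0.png")
A=cv2.resize(a[140:280,210:430],(790,503));B=cv2.resize(b[150:310,220:480],(790,486))
cv2.imwrite("pics/cA.png",A);cv2.imwrite("pics/cB.png",B)
E
```

```text
(no output)
```

View pics/cA.png

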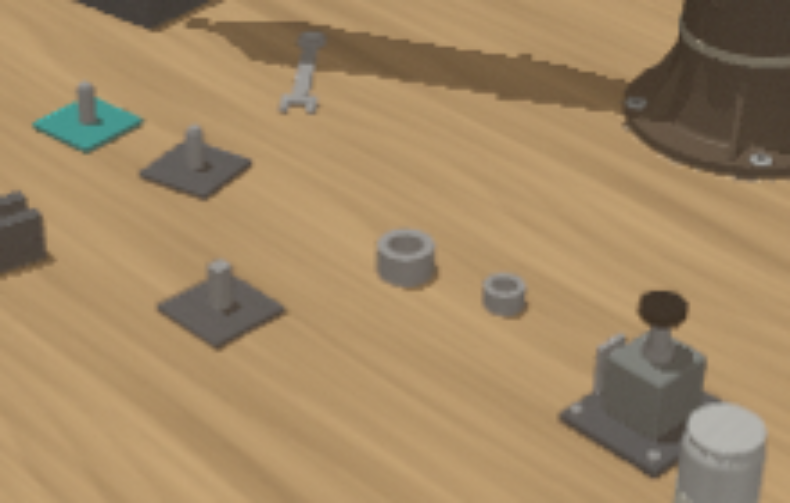

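View pics/cB.png

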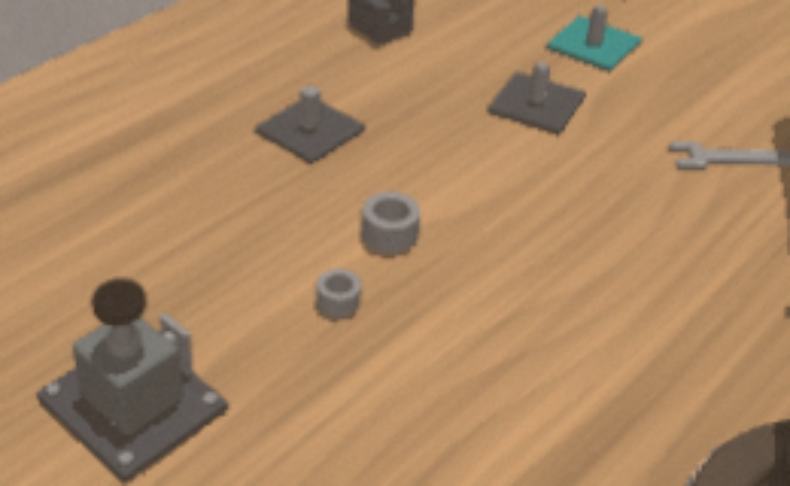

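Candidates: rings at scene (320,212) and (350,222). The first is larger in both views, so it is the bush. Round posts: the dark plate at scene (265,187) is meant; the one at (234,173) is the turquoise look-alike. Square post: (272,230). I'll move over the middle of the bench to refine with the wrist camera.

```bash
python3 -m jog '[[0,0,0,18,45,0,1],[0,0,0,36,92,0,1],[0,0,0,56,140,0,1],[0,0,0,76,190,0,1],[0,0,0,96,240,0,1],[0,0,0,116,290,0,1],[0,0,0,136,340,0,1],[0,0,0,156,390,0,1],[0,0,0,170,430,0,1],[0,0,0,170,430,0,1]]'
python3 - <<'E'
from h import *
s=robot.get_state();print(s["t"],s["tcp_pos"],s["eef_rot"],s["grip_width"],s["contact_force"])
c=camera("wrist");save(c,"w1.png")
for l,z in {"bush":.0,"post_round":0,"post_square":0}.items():
    for r in tip_of(l,c)[:4]:
        if r["conf"]>.2: print(l,round(r["conf"],2),np.round(r["uv"]),np.round(onz(c,r["uv"],z),3))
E
```

```text
t: 2.15
tcp_pos: [0.4479, -0.1269, 0.3042]
eef_rot: [0.973, 0.23, 0.001, -0.0]
contact_force: [0.1, -1.0, 0.1]
grip_width: 0.0004
2.15 [ 0.44786159 -0.12692646  0.3042076 ] [ 9.73114762e-01  2.30319698e-01  6.09108895e-04 -3.55321709e-04] 0.0004047533767894733 [ 0.13017299 -0.95232647  0.12765828]
bush 0.62 [160. 105.] [0.426 0.059 0.   ]
bush 0.58 [249. 117.] [ 0.458 -0.036  0.   ]
post_round 0.94 [454. 193.] [ 0.486 -0.291  0.   ]
post_round 0.66 [555. 226.] [ 0.509 -0.435  0.   ]
```

View pics/w1.png

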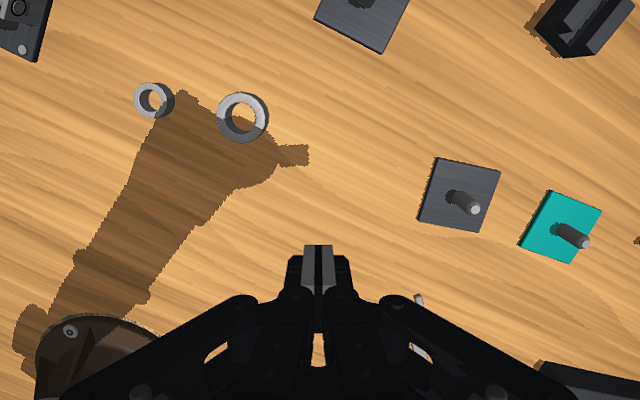

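The wrist view shows the large ring (243,117), small ring (154,100), dark-plate round post (460,197), turquoise one (565,230). On to the latch.

```bash
python3 - <<'E'
import sys
E
python3 -m jog '[[0,0,0,-8,45,0,1],[0,0,0,-16,90,0,1],[0,0,0,-26,140,0,1],[0,0,0,-36,190,0,1],[0,0,0,-46,240,0,1],[0,0,0,-56,290,0,1],[0,0,0,-64,325,0,1],[0,0,0,-68,337,0,1],[0,0,0,-68,337,0,1],[0,0,0,-68,337,0,1]]'
python3 - <<'E'
from h import *
s=robot.get_state();print(s["t"],s["tcp_pos"],s["grip_width"],s["contact_force"],np.round(s["q"],2))
c=camera("wrist");save(c,"w2.png")
for l,z in {"bush":.0,"post_square":0,"latch":0,"pad_top":.115}.items():
    for r in tip_of(l,c)[:4]:
        if r["conf"]>.2: print(l,round(r["conf"],2),np.round(r["uv"]),np.round(onz(c,r["uv"],z),3))
E
```

```text
t: 3.6
tcp_pos: [0.3794, 0.2049, 0.3038]
eef_rot: [0.974, 0.226, -0.0, 0.0]
contact_force: [0.1, -0.6, -0.2]
grip_width: 0.0003
3.6 [0.37940929 0.20486043 0.30375885] 0.00027518522657422754 [ 0.1118516  -0.6488609  -0.17893587] [-0.16  0.16 -0.52  1.98  0.09  1.02 -1.83]
bush 0.93 [447. 176.] [0.429 0.06  0.   ]
bush 0.76 [522. 192.] [ 0.454 -0.036  0.   ]
pad_top 0.71 [306.  63.] [0.463 0.255 0.115]
```

View pics/w2.png

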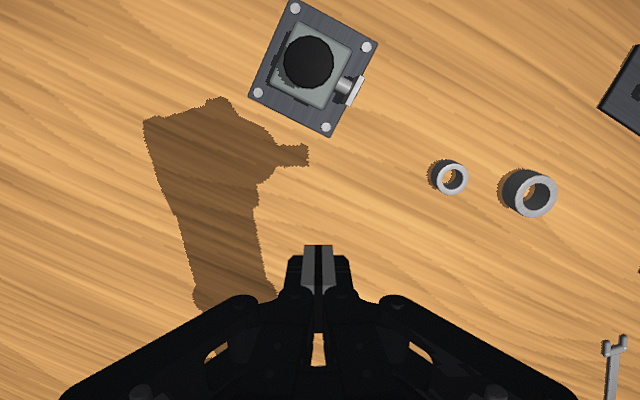

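Wrist view: pad disc centre near (308,62), clear of the keeper at (350,90); rings at (449,178) small, (530,194) large.

```bash
python3 - <<'E'
from h import *
c=camera("wrist")
g=c["img"].max(2)[20:110,270:345]
m=(g<40).astype(np.uint8)
m=cv2.morphologyEx(m,cv2.MORPH_OPEN,np.ones((9,9),np.uint8))
n,l,st,ce=cv2.connectedComponentsWithStats(m)
for i in range(1,n): print(st[i],ce[i]+[270,20],onz(c,ce[i]+[270,20],.115))
print("plate bolts",[np.round(onz(c,u,.012),4) for u in [(295,8),(366,47),(326,127),(258,93)]])
print("bush top",onz(c,(533,196),.03))
E
```

```text
[  16   17   38   51 1591] [305.02011314  61.2212445 ] [0.46296694 0.25780095 0.115     ]
plate bolts [array([0.5091, 0.2952, 0.012 ]), array([0.5082, 0.2149, 0.012 ]), array([0.4178, 0.2152, 0.012 ]), array([0.4181, 0.2955, 0.012 ])]
bush top [ 0.45586473 -0.02696987  0.03      ]
```

```bash
python3 -m jog '[[0,0,0,30,18,0,1],[0,0,0,60,36,-10,1],[0,0,0,84,51,-40,1],[0,0,0,84,51,-70,1],[0,0,0,84,51,-90,1],[0,0,0,84,51,-100,1],[0,0,0,84,51,-106,1],[0,0,0,84,51,-110,1],[0,0,0,84,51,-110,1],[0,0,0,84,51,-110,1]]'
python3 - <<'E'
from h import *
for i in range(3):
    c=camera("side");s=robot.get_state();print(s["t"],s["tcp_pos"],s["contact_force"])
save(c,"s2.png")
a=cv2.imread("pics/s2.png");cv2.imwrite("pics/s2c.png",cv2.resize(a[160:320,180:340],(600,600)))
E
```

```text
t: 5.15
tcp_pos: [0.463, 0.2577, 0.1944]
eef_rot: [0.974, 0.227, 0.0, -0.0]
contact_force: [0.1, 0.4, 0.1]
grip_width: 0.0003
5.2 [0.46295071 0.25775416 0.19437706] [-0.56606744 -1.3302404   0.48908851]
5.25 [0.46294764 0.25772239 0.19433047] [0.15465258 0.41589462 0.02871323]
5.3 [0.46290313 0.25771287 0.19425544] [8.49872801e-01 8.60949616e-01 2.07058492e-05]
```

View pics/s2c.png

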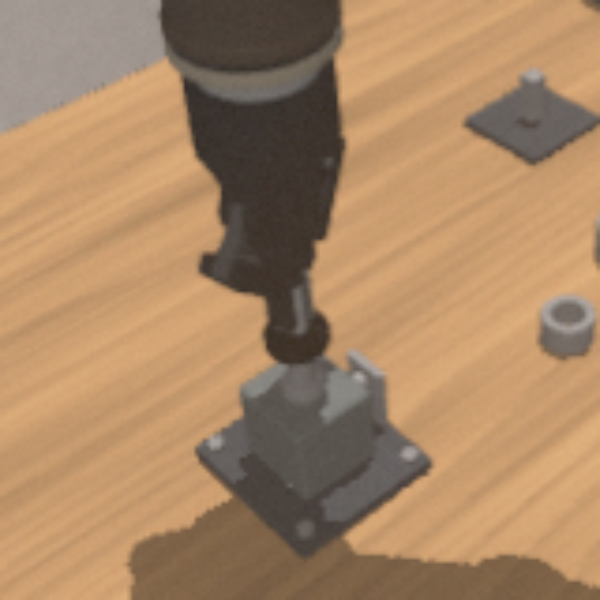

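Crop: closed fingertips stand a few mm above the pad centre (295,335). Descend to contact.

```bash
python3 -m jog '[[0,0,0,0,-1,-1,1],[0,0,0,0,-1.5,-2,1],[0,0,0,0,-1.5,-3,1],[0,0,0,0,-1.5,-3.8,1],[0,0,0,0,-1.5,-4.4,1],[0,0,0,0,-1.5,-5,1],[0,0,0,0,-1.5,-5.5,1],[0,0,0,0,-1.5,-6,1],[0,0,0,0,-1.5,-6.3,1],[0,0,0,0,-1.5,-6.5,1]]'
cat > f.py <<'E'
from h import *
f=[]
s=robot.get_state()
for i in range(3):
    camera("side");s=robot.get_state();f.append(s["contact_force"][2])
print(s["t"],s["tcp_pos"],np.round(f,2),round(np.mean(f),2))
E
python3 f.py
```

```text
t: 6.55
tcp_pos: [0.4628, 0.2562, 0.1877]
eef_rot: [0.974, 0.227, 0.0, 0.0]
contact_force: [-0.9, -0.8, 5.4]
grip_width: 0.0001
6.7 [0.46278547 0.25613291 0.18757675] [3.38 4.63 4.29] 4.1
```

```bash
python3 -m jog '[[0,0,0,0,0,-0.1,1],[0,0,0,0,0,-0.2,1],[0,0,0,0,0,-0.3,1],[0,0,0,0,0,-0.4,1],[0,0,0,0,0,-0.5,1],[0,0,0,0,0,-0.6,1],[0,0,0,0,0,-0.7,1],[0,0,0,0,0,-0.8,1],[0,0,0,0,0,-0.9,1],[0,0,0,0,0,-1.0,1]]'
python3 f.py
```

```text
t: 7.95
tcp_pos: [0.4628, 0.2562, 0.1867]
eef_rot: [0.974, 0.227, 0.0, 0.0]
contact_force: [-2.0, -1.0, 7.6]
grip_width: 0.0001
8.1 [0.46282509 0.25616147 0.18669933] [7.74 6.93 7.88] 7.52
```

```bash
python3 -m jog '[[0,0,0,0,0,-0.1,1],[0,0,0,0,0,-0.2,1],[0,0,0,0,0,-0.3,1],[0,0,0,0,0,-0.4,1],[0,0,0,0,0,-0.5,1],[0,0,0,0,0,-0.5,1],[0,0,0,0,0,-0.6,1],[0,0,0,0,0,-0.6,1],[0,0,0,0,0,-0.6,1],[0,0,0,0,0,-0.6,1]]'
python3 f.py
```

```text
t: 9.35
tcp_pos: [0.4628, 0.2561, 0.1862]
eef_rot: [0.974, 0.227, 0.0, 0.0]
contact_force: [-1.9, -1.3, 8.3]
grip_width: -0.0001
9.5 [0.46281589 0.25616449 0.18619811] [9.33 7.8  9.04] 8.73
```

```bash
python3 -m jog '[[0,0,0,0,0,-0.1,1],[0,0,0,0,0,-0.2,1],[0,0,0,0,0,-0.3,1],[0,0,0,0,0,-0.4,1],[0,0,0,0,0,-0.5,1],[0,0,0,0,0,-0.5,1],[0,0,0,0,0,-0.5,1],[0,0,0,0,0,-0.5,1],[0,0,0,0,0,-0.5,1],[0,0,0,0,0,-0.5,1]]'
python3 f.py
```

```text
t: 10.75
tcp_pos: [0.4628, 0.2562, 0.1858]
eef_rot: [0.974, 0.227, 0.0, 0.0]
contact_force: [-1.0, -1.6, 9.8]
grip_width: -0.0002
10.9 [0.46279293 0.25619095 0.18579449] [ 9.54  9.25 10.39] 9.72
```

```bash
python3 -m jog '[[0,0,0,0,0,-0.1,1],[0,0,0,0,0,-0.2,1],[0,0,0,0,0,-0.3,1],[0,0,0,0,0,-0.4,1],[0,0,0,0,0,-0.4,1],[0,0,0,0,0,-0.4,1],[0,0,0,0,0,-0.4,1],[0,0,0,0,0,-0.4,1],[0,0,0,0,0,-0.4,1],[0,0,0,0,0,-0.4,1]]'
python3 f.py
```

```text
t: 12.15
tcp_pos: [0.4628, 0.2562, 0.1854]
eef_rot: [0.974, 0.227, 0.0, 0.0]
contact_force: [-2.2, -1.7, 10.3]
grip_width: -0.0001
12.3 [0.46281074 0.25617    0.18542901] [10.57 10.95 10.58] 10.7
```

```bash
python3 -m jog '[[0,0,0,0,0,-0.1,1],[0,0,0,0,0,-0.2,1],[0,0,0,0,0,-0.3,1],[0,0,0,0,0,-0.3,1],[0,0,0,0,0,-0.3,1],[0,0,0,0,0,-0.3,1],[0,0,0,0,0,-0.3,1],[0,0,0,0,0,-0.3,1],[0,0,0,0,0,-0.3,1],[0,0,0,0,0,-0.3,1]]'
python3 f.py
```

```text
t: 13.55
tcp_pos: [0.4628, 0.2562, 0.1852]
eef_rot: [0.974, 0.227, 0.0, 0.0]
contact_force: [-2.3, -2.3, 10.9]
grip_width: 0.0002
13.7 [0.46281015 0.25615454 0.18519607] [10.79 11.95 11.73] 11.49
```

At about 11.5 N the force is still climbing ~2.5 N/mm at only ~3.6 mm of travel, so there is no click at 12 N. Releasing.

```bash
python3 -m jog '[[0,0,0,0,0,1,1],[0,0,0,0,0,2.5,1],[0,0,0,0,0,5,1],[0,0,0,0,0,15,1],[0,0,0,0,0,35,1],[0,0,0,0,-20,65,0],[0,0,0,0,-60,80,-1],[0,0,0,-20,-110,85,-1],[0,0,0,-50,-160,85,-1],[0,0,0,-80,-210,85,-1]]'
python3 - <<'E'
from h import *
c=camera("wrist");save(c,"w3.png");d=camera("side");save(d,"s3.png");e=camera("scene");save(e,"e3.png")
s=robot.get_state();print(s["t"],s["tcp_pos"],s["eef_rot"],s["contact_force"],s["grip_width"])
for k in (c,d,e):
  for l,z in {"bush":.0,"post_square":0,"pad_top":.115}.items():
    for r in tip_of(l,k)[:4]:
        if r["conf"]>.2: print(l,round(r["conf"],2),np.round(r["uv"]),np.round(onz(k,r["uv"],z),3))
b=cv2.imread("pics/s3.png");cv2.imwrite("pics/s3c.png",cv2.resize(b[150:310,220:400],(787,600*160//180+60)))
E
```

```text
t: 14.95
tcp_pos: [0.3819, 0.0447, 0.27]
eef_rot: [0.974, 0.227, 0.0, 0.0]
contact_force: [2.1, 0.2, 0.3]
grip_width: 0.0853
15.1 [0.38142973 0.04366337 0.26997293] [ 9.74335583e-01  2.25099138e-01 -1.42440296e-04  7.27403448e-04] [ 0.55749845  2.17029587 -0.36181393] 0.08537241050939469
bush 0.9 [421. 137.] [ 0.458 -0.036  0.   ]
bush 0.62 [324. 121.] [0.428 0.06  0.   ]
bush 0.53 [616. 217.] [ 0.485 -0.296  0.   ]
post_square 0.63 [553.  17.] [ 0.617 -0.093  0.   ]
bush 0.65 [349. 227.] [ 0.456 -0.038  0.   ]
bush 0.63 [330. 248.] [0.437 0.059 0.   ]
post_square 0.96 [320. 196.] [ 0.61  -0.081  0.   ]
pad_top 0.69 [258. 248.] [0.464 0.256 0.115]
bush 0.7 [325. 213.] [ 0.443 -0.032  0.   ]
bush 0.42 [352. 223.] [0.42  0.067 0.   ]
post_square 0.62 [293. 160.] [ 0.272 -0.379  0.   ]
post_square 0.59 [272. 224.] [ 0.611 -0.098 -0.   ]
pad_top 0.7 [394. 223.] [0.465 0.254 0.115]
```

View pics/w3.png

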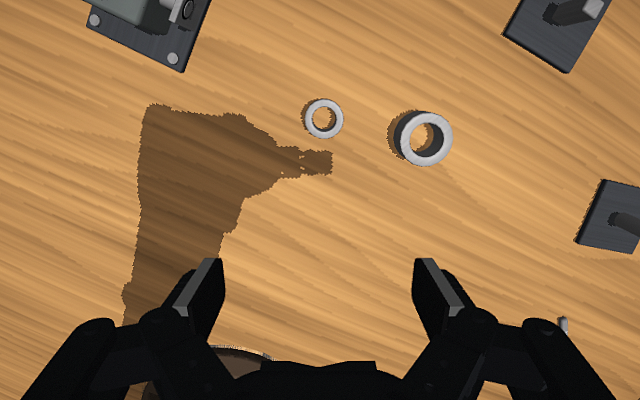

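View pics/s3c.png

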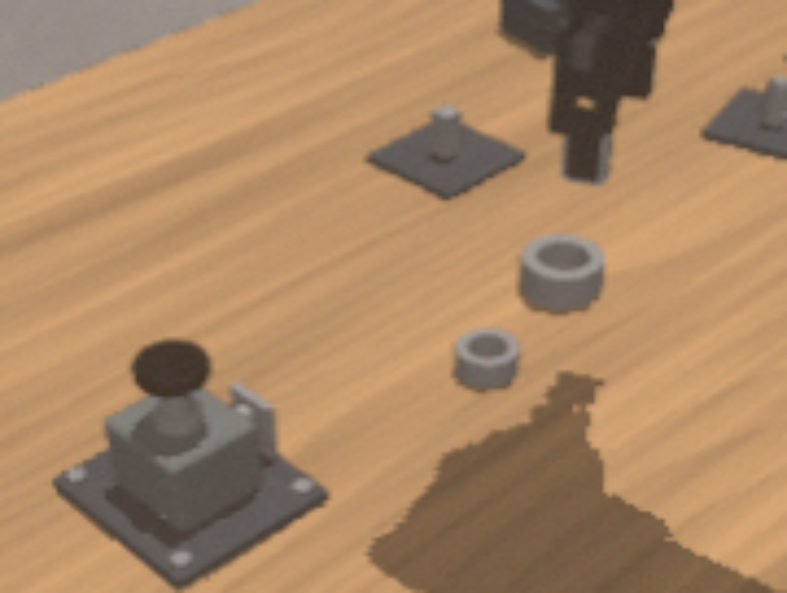

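The pad is back at full height (side crop (172,367)). Bush: larger ring, wrist (425,138), top face fully visible; small one (323,119).

```bash
python3 - <<'E'
from h import *
c=camera("wrist")
g=c["img"][95:185,375:470];hsv=cv2.cvtColor(g,cv2.COLOR_RGB2HSV)
m=((hsv[...,1]<45)&(hsv[...,2]>110)).astype(np.uint8)
n,l,st,ce=cv2.connectedComponentsWithStats(m)
i=1+np.argmax(st[1:,4]);mm=(l==i).astype(np.uint8)
cn=max(cv2.findContours(mm,cv2.RETR_EXTERNAL,cv2.CHAIN_APPROX_NONE)[0],key=len)
u=cn[:,0,:]+[375,95]
P=np.array([onz(c,(float(a),float(b)),.03)[:2] for a,b in u])
A=np.c_[2*P,np.ones(len(P))];x=np.linalg.lstsq(A,(P**2).sum(1),rcond=None)[0]
r=np.sqrt(x[2]+x[0]**2+x[1]**2);print("bush centre",x[:2],"R",r, st[i])
s=robot.get_state()["tcp_pos"];print(s,(x[:2]-s[:2])*1e3)
print("sq top wrist",onz(c,(593,8),.05)); print("sq plate corners",[np.round(onz(c,p,.008),4) for p in [(503,34),(568,72)]])
d=camera("side");e=camera("scene")
print("top side",onz(d,(322,180.5),.05),[np.round(onz(d,p,.008),4) for p in [(304,192.1),(340.1,191.8),(322.2,202)]])
E
```

```text
bush centre [ 0.45706133 -0.03214043] R 0.024688960681015316 [  27   20   53   53 1270]
[0.38289667 0.0466046  0.26950483] [ 74.16465229 -78.74503334]
sq top wrist [ 0.61737726 -0.09210924  0.05      ]
sq plate corners [array([ 0.5773, -0.0512,  0.008 ]), array([ 0.5808, -0.1301,  0.008 ])]
top side [ 0.61531686 -0.09281113  0.05      ] [array([ 0.6533, -0.054 ,  0.008 ]), array([ 0.577 , -0.1326,  0.008 ]), array([ 0.5795, -0.0576,  0.008 ])]
```

```bash
python3 -m jog '[[0,0,0,30,-32,0,-1],[0,0,0,60,-62,-10,-1],[0,0,0,74,-78.5,-45,-1],[0,0,0,74,-78.5,-85,-1],[0,0,0,74,-78.5,-125,-1],[0,0,0,74,-78.5,-155,-1],[0,0,0,74,-78.5,-175,-1],[0,0,0,74,-78.5,-187,-1],[0,0,0,74,-78.5,-193.5,-1],[0,0,0,74,-78.5,-193.5,-1]]'
python3 - <<'E'
from h import *
s=robot.get_state();print(s["tcp_pos"],s["contact_force"])
c=camera("wrist");save(c,"w4.png")
E
```

```text
t: 16.95
tcp_pos: [0.4569, -0.0324, 0.0762]
eef_rot: [0.974, 0.227, 0.0, 0.0]
contact_force: [-0.3, 0.2, 0.3]
grip_width: 0.0854
[ 0.45690841 -0.03235296  0.07618532] [-0.26518337  0.24291494  0.29732502]
```

View pics/w4.png

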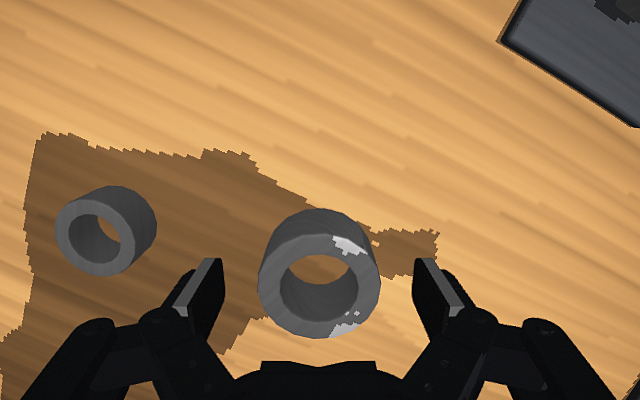

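Bush (319,285) centred between the pads, small ring (105,230) clear. Grip and lift.

```bash
python3 -m jog '[[0,0,0,0,0,0,1],[0,0,0,0,0,0,1],[0,0,0,0,0,0,1],[0,0,0,0,0,0,1],[0,0,0,0,0,0,1],[0,0,0,0,0,0,1],[0,0,0,0,0,0,1],[0,0,0,0,0,8,1],[0,0,0,0,0,30,1],[0,0,0,0,0,50,1]]'
python3 -m jog '[[0,0,0,0,0,40,1],[0,0,0,20,-10,65,1],[0,0,0,50,-20,65,1],[0,0,0,60,-25,65,1],[0,0,0,60,-25,65,1],[0,0,0,60,-25,65,1],[0,0,0,60,-25,65,1],[0,0,0,60,-25,65,1],[0,0,0,60,-25,65,1],[0,0,0,60,-25,65,1]]'
python3 - <<'E'
from h import *
s=robot.get_state();print(s["tcp_pos"],s["contact_force"])
c=camera("wrist");save(c,"w5.png")
for r in tip_of("post_square",c)[:2]: print(r["conf"],r["uv"],onz(c,r["uv"]))
E
```

```text
t: 18.25
tcp_pos: [0.4564, -0.0324, 0.1269]
eef_rot: [0.974, 0.227, -0.0, -0.0]
contact_force: [-0.5, 0.1, -3.0]
grip_width: 0.0502
t: 19.5
tcp_pos: [0.5167, -0.0573, 0.1912]
eef_rot: [0.974, 0.227, -0.0, 0.0]
contact_force: [-0.6, -0.4, -2.8]
grip_width: 0.0501
[ 0.51671585 -0.05734829  0.19115048] [-0.56537597 -0.37830286 -2.76917584]
0.71 [419.3, 93.7] [ 0.61870258 -0.09326433  0.        ]
```

View pics/w5.png

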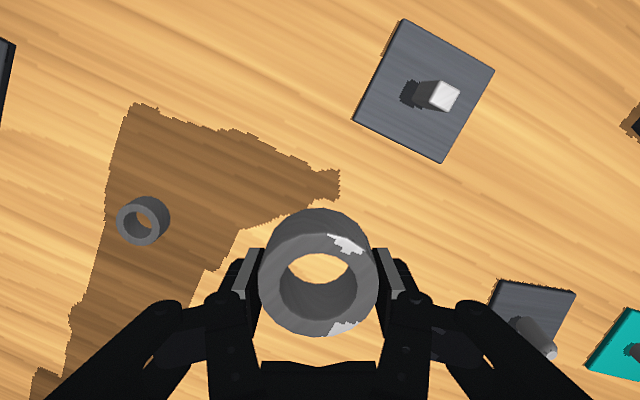

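Bush held (319,283); square post's plate corners (402,19),(494,70),(441,163),(352,119), post top (443,96).

```bash
python3 - <<'E'
from h import *
c=camera("wrist");s=robot.get_state();t=s["tcp_pos"]
K=np.array([onz(c,p,.008) for p in [(402,19),(494,70),(441,163),(352,119)]]);print(np.round(K,4),K.mean(0))
print("top",onz(c,(444,96),.05))
g=c["img"][70:125,415:470];m=(g.min(2)>170).astype(np.uint8);M=cv2.moments(m,True);u=(M["m10"]/M["m00"]+415,M["m01"]/M["m00"]+70);print(u,onz(c,u,.05))
zt=t[2]-.0462
b=[onz(c,p,zt) for p in [(258,287),(378,287),(318,234),(318,336)]]
print("bush",t,(b[0]+b[1])/2,(b[2]+b[3])/2)
h=[onz(c,p,zt) for p in [(280,285),(357,285)]];print((h[0]+h[1])/2)
E
```

```text
[[ 0.656  -0.0541  0.008 ]
 [ 0.6579 -0.1321  0.008 ]
 [ 0.5806 -0.134   0.008 ]
 [ 0.5791 -0.0551  0.008 ]] [ 0.61839268 -0.09382802  0.008     ]
top [ 0.61860926 -0.09423091  0.05      ]
(444.3631178707224, 95.89733840304183) [ 0.6187665  -0.09440214  0.05      ]
bush [ 0.51678424 -0.05737708  0.1911302 ] [ 0.51812812 -0.056565    0.1449302 ] [ 0.51764515 -0.05680077  0.1449302 ]
[ 0.51912412 -0.0562996   0.1449302 ]
```

```bash
python3 -m jog '[[0,0,0,30,-11,0,1],[0,0,0,65,-24,0,1],[0,0,0,90,-33,0,1],[0,0,0,101,-37.5,0,1],[0,0,0,101,-37.5,-15,1],[0,0,0,101,-37.5,-35,1],[0,0,0,101,-37.5,-50,1],[0,0,0,101,-37.5,-57,1],[0,0,0,101,-37.5,-57,1],[0,0,0,101,-37.5,-57,1]]'
python3 - <<'E'
from h import *
s=robot.get_state();print(s["tcp_pos"],s["contact_force"],s["grip_width"])
c=camera("wrist");save(c,"w6.png")
d=camera("side");save(d,"s6.png");e=camera("scene");save(e,"e6.png")
x=cv2.resize(cv2.imread("pics/s6.png")[130:230,260:380],(480,400));y=cv2.resize(cv2.imread("pics/e6.png")[160:260,215:295],(320,400))
cv2.imwrite("pics/m6.png",np.hstack([x,y]))
E
```

```text
t: 20.9
tcp_pos: [0.6181, -0.0948, 0.1347]
eef_rot: [0.974, 0.227, 0.0, 0.0]
contact_force: [-0.1, -0.8, -2.4]
grip_width: 0.0496
[ 0.61811485 -0.09482816  0.13472423] [-0.12529925 -0.83938847 -2.37536437] 0.04964130461533585
```

View pics/w6.png

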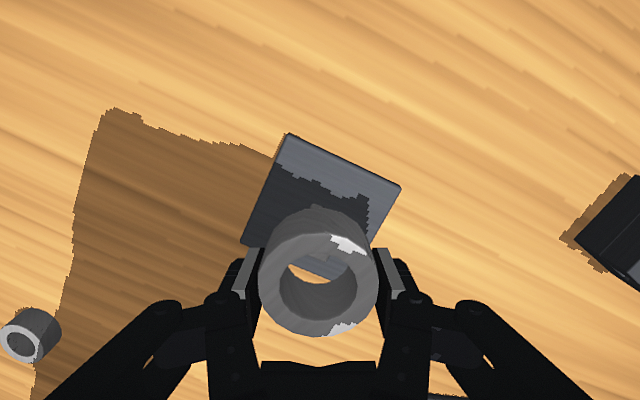

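View pics/m6.png

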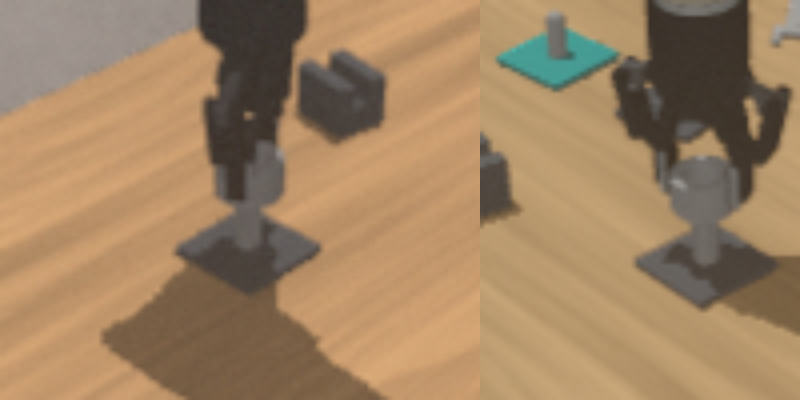

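Both outside views show the bush centred over the square post; lowering it.

```bash
python3 -m jog '[[0,0,0,0,0,-2,1],[0,0,0,0,0,-4,1],[0,0,0,0,0,-6,1],[0,0,0,0,0,-9,1],[0,0,0,0,0,-12,1],[0,0,0,0,0,-15,1],[0,0,0,0,0,-18,1],[0,0,0,0,0,-20,1],[0,0,0,0,0,-20,1],[0,0,0,0,0,-20,1]]'; python3 f.py
```

```text
t: 22.3
tcp_pos: [0.6178, -0.0949, 0.1142]
eef_rot: [0.974, 0.227, 0.0, 0.0]
contact_force: [0.2, -0.1, -3.2]
grip_width: 0.0502
22.45 [ 0.61785563 -0.09490998  0.11425066] [-1.62 -2.85 -3.23] -2.57
```

Bottom is below the post tip with no contact. Lowering onto the plate.

```bash
python3 -m jog '[[0,0,0,0,0,-5,1],[0,0,0,0,0,-10,1],[0,0,0,0,0,-15,1],[0,0,0,0,0,-20,1],[0,0,0,0,0,-24,1],[0,0,0,0,0,-26,1],[0,0,0,0,0,-27.5,1],[0,0,0,0,0,-28.5,1],[0,0,0,0,0,-29.3,1],[0,0,0,0,0,-29.3,1]]'; python3 f.py
```

```text
t: 23.7
tcp_pos: [0.6178, -0.0948, 0.0853]
eef_rot: [0.974, 0.227, 0.0, 0.0]
contact_force: [-1.4, 0.8, 3.1]
grip_width: 0.0504
23.85 [ 0.61784382 -0.09487707  0.08526242] [4.52 5.14 5.83] 5.17
```

Seated on the plate (+8 N change). Open, then rise.

```bash
python3 -m jog '[[0,0,0,0,0,0,-1],[0,0,0,0,0,0,-1],[0,0,0,0,0,0,-1],[0,0,0,0,0,0,-1],[0,0,0,0,0,0,-1],[0,0,0,0,0,0,-1],[0,0,0,0,0,0,-1],[0,0,0,0,0,10,-1],[0,0,0,0,0,30,-1],[0,0,0,0,0,60,-1]]'
python3 -m jog '[[0,0,0,0,0,50,-1],[0,0,0,-20,0,90,-1],[0,0,0,-60,0,120,-1],[0,0,0,-100,0,130,-1],[0,0,0,-130,0,130,-1],[0,0,0,-130,0,130,-1],[0,0,0,-130,0,130,-1],[0,0,0,-130,0,130,-1],[0,0,0,-130,0,130,-1],[0,0,0,-130,0,130,-1]]'
python3 - <<'E'
from h import *
s=robot.get_state();print(s["t"],s["tcp_pos"],s["contact_force"],s["grip_width"])
c=camera("wrist");save(c,"w7.png")
d=camera("side");save(d,"s7.png")
e=camera("scene");save(e,"e7.png")
for k in (d,e):
  for r in tip_of("pad_top",k)[:1]: print(r, onz(k,r["uv"],.115))
x=cv2.resize(cv2.imread("pics/s7.png")[130:310,140:420],(700,450));cv2.imwrite("pics/m7.png",x)
E
```

```text
t: 25.1
tcp_pos: [0.6176, -0.0948, 0.1462]
eef_rot: [0.974, 0.227, -0.0, -0.0]
contact_force: [-0.5, -0.8, -0.0]
grip_width: 0.0852
t: 26.35
tcp_pos: [0.4881, -0.0948, 0.2746]
eef_rot: [0.974, 0.227, -0.0, -0.0]
contact_force: [0.2, -0.4, -0.3]
grip_width: 0.0852
26.35 [ 0.48805136 -0.09475458  0.27459109] [ 0.24459975 -0.37982414 -0.3321964 ] 0.0852285774841806
{'uv': [257.6, 245.8], 'conf': 0.51} [0.46983402 0.25154251 0.115     ]
{'uv': [391.0, 260.1], 'conf': 0.63} [0.59613214 0.35226186 0.115     ]
```

View pics/w7.png

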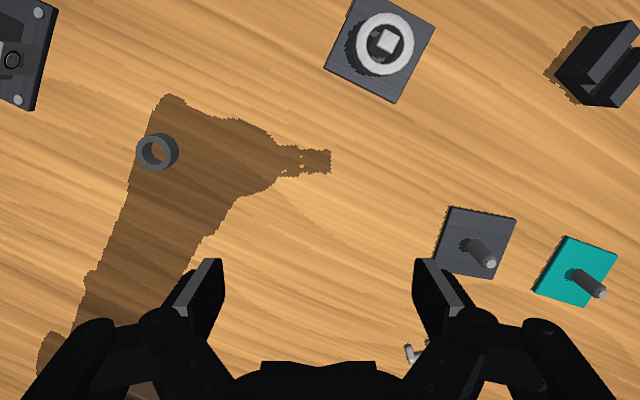

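View pics/m7.png

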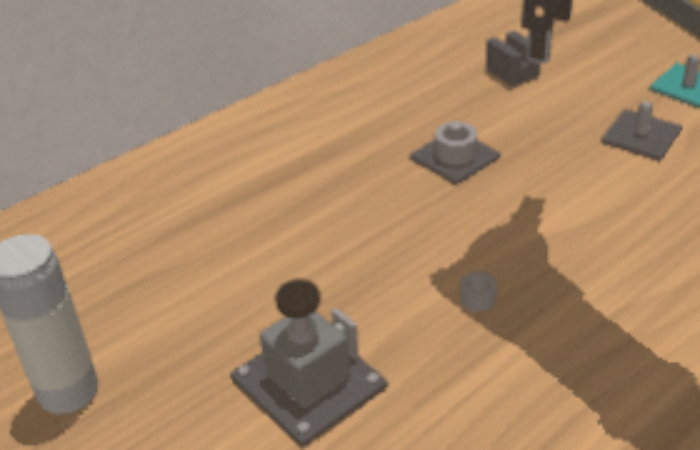

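View pics/e7.png

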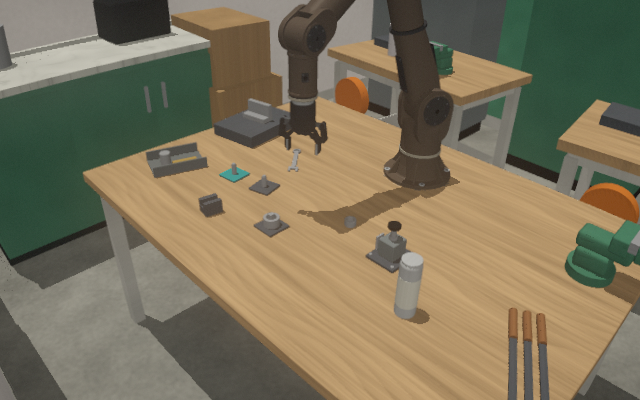

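The bush sits flat on the square post's plate (wrist (385,43), scene (271,221)) with the post through its bore. The pad is up (scene (394,227)), and the bystanders stand where they were.

```bash
python3 -c "
from station import order
print(order.finish_job())"
```

```text
the job is handed in; nothing more can be done
None
```

The latch did not click at the 12 N limit, so I let the pad come back up and set the steel bush over the square post. The job was handed in at about 26 s.

- **Latch test:** I pressed the pad in small steps to about 11.5 N (average of three readings, highest 11.95 N), at about 3.6 mm of travel. The force was still rising by roughly 2.5 N per mm, well short of the peak at 9 mm. I stopped just under 12 N to stay within the limit. Force was sampled only between moves.
- **Bush:** Of the two rings I took the larger one. After release, all three camera views show it flat on the square post's plate with the post through its bore.
- **Last checks:** The gripper is clear and touching nothing. By eye, the pad is at full height, and the spray can, wrench and vee block are where they were.
- **One disagreement:** In the last scene picture the network placed the pad point at (391,260), which does not fit the picture (pad at about (394,227)). The last side-view detection agreed with the pad being up.

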